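Level the monitor riser and hold the spirit level down

TASK

Level the wooden monitor riser: first release the brake of its levelling foot by turning the bar-shaped lock knob anticlockwise until it clicks over, then turn the fluted round wheel of the foot until the bubble of the spirit level lies between its two lines. Then press the spirit level down firmly on the riser from above and finish while still pressing it, with the bubble still between the lines; leave the other things where they are.

Things in the scene. Friction and masses are not known exactly. Their poses are not given: they have to be found in the camera images.
- shelf: wooden monitor riser, board 210 x 470 x 16 mm. Origin on the desk under its end panel, about which it tilts; y axis along the board from end panel (y = 0) to levelling foot (y = 385 mm), z up. Board top 100 mm above the origin, from y = -30 to 440, x = -105 to 105 mm. At the start the foot's end is 0.012 to 0.026 rad too low.
- lock_grip (a point): on the lock knob's axis, 27 mm above the board's top (board x = 0, y = 290 mm). Black upright bar 14 mm thick, 42 mm long, 10 to 38 mm above the board, on a 32 mm disc; at the start it lies along the board's y axis. Below it a flat steel arm, 8 mm high with a 23 mm post at its end, rubs on the foot's wheel as a brake. This point's x axis runs across the bar, z is the turning axis.
- lock (a joint): angle of the lock knob, rad, growing anticlockwise seen from above: 0 = locked, 1.0 = released. A spring detent (peak 0.12 Nm) draws it to the nearer of the two; it clicks over at 0.5. Released, the brake arm has swung off the wheel, to the board's -x side. The spring plunger's housing, 10 mm high, stands 36 to 58 mm from the knob's axis on the +x side.
- foot_grip (a point): on the axis of the levelling foot's wheel (board x = 0, y = 385 mm), 11 mm below its top. Black fluted cylinder, 44 mm across its grip, 30 mm high, on a 52 mm flange; sits on the foot's stud 5 to 15 mm clear of the board and keeps its height while the board rises. Needs 0.15 Nm, stays where left. Clockwise from above raises the board: 0.010 rad of tilt per rad of turn (8 mm of bubble).
- level: aluminium spirit level, 160 mm long (x axis), 30 wide, 32 high, loose on the riser, x axis roughly along the board's y (towards the foot); origin at the centre of its underside. A 72 mm green vial is let into the middle of its top; the solid ends, 36 to 80 mm from the middle, are flat at 32 mm height. Stands on rubber strips near its ends; weighs 2 to 3.5 N.
- hub: bystander on the riser: grey port hub 36 x 75 x 16 mm, origin at the centre of its underside
- case: bystander on the riser: white earphone case 34 x 55 x 24 mm, origin at the centre of its underside
- mouse: bystander on the desk: black mouse 100 x 60 x 30 mm, origin at the centre of its underside
- mug: bystander on the desk: white mug, 80 mm wide, 92 mm high, origin at the centre of its underside
- bubble_mid (a point): middle of the bubble in the vial, a pale oval 16 mm long, 27 mm above the level's underside. It floats to the higher end: its x in the level's frame is 0 when level and changes by 0.8 mm per 0.001 rad of tilt; settles in half a second. The two black lines are 12 mm either side of the vial's middle, so the bubble lies between them while that x is within 4 mm of 0.
Mind the look-alikes: they are no part of the job. Of the things like the level, leave any that is blue, orange or purple; of the rest the larger one is meant.

How it is judged:
On the way, in this order (a step that is already met when the one before it is completed fails the run):
1. the lock knob has clicked over to its released position (value of joint lock above 0.8 rad), for 0.1 s.
2. the foot has been turned until the riser is level and the bubble lies between the lines (x of bubble_mid in the frame of level between -0.004 and 0.004 m and angle between shelf's own z axis and vertical below 0.0065 rad), for 0.3 s.
At the end, for the whole second after the job is handed in: Lock released (over 0.8 rad); riser level within 0.0065 rad; spirit level flat on it and along it (within 15 degrees), bubble within 4 mm of the middle, at rest; fingers still pressing it down: over 3 N on the level, over 6.5 N between level and riser (its weight is about 3 N) (all of step 2 and value of joint lock above 0.8 rad and contact force between the fingers and level above 3 N and contact force between level and shelf above 6.5 N and angle between the x axis of level and the y axis of shelf, either way round below 0.26 rad and z of level in the frame of shelf between 0.096 and 0.104 m and linear speed of level below 0.02 m/s); the arm keeps its last pose, push and grip.
It fails at once if a bystander was pushed more than 30 mm (distance of any of hub, case, mouse, mug from where it was at the start of the episode above 0.03 m).
It also fails if it takes over 62 s, if anything falls off the work surface, if the arm or the gripper's body presses on something with over 40 N, if the wrist force passes 120 N, or if a joint passes its speed limit or range.

ROBOT

A 6-joint arm with a two-finger parallel gripper is mounted at the origin on the work surface. World frame = base frame: x ahead of the robot, y to its left, z up, the work surface at z = 0. Lengths are in m, angles in rad, forces in N, time in s.
With the tool pointing down it reaches from about 0.275 to 0.875 m from the base axis. Payload 12.5 kg.
Tool frame: the origin (TCP) lies at the very end of the fingers, on their centre line; the grasp point (between the pads) lies 19 mm behind it; x points along the fingers, z is the direction in which the jaws open and shut, and the axes are right-handed (so a half turn about x gives the same grasp; the last joint's range is limited). The gripper opens to 85 mm and grips with 20 to 120 N. Pads are 22 mm wide; open, the fingers measure 114 mm over their backs; the gripper's body (76 mm by 85 mm) begins 54 mm behind the grasp point. The pads swing forward as they close: fully open they stand 13 mm farther back than shut.
Start: joints at [-1.244, 0.351, 1.652, -0, 1.139, -0.085], TCP at [0.22, -0.504, 0.231] pointing down, gripper open.
Joint ranges: [-2.75, 2.75], [-0.79, 2.1], [0.01, 2.65], [-1.57, 4.71], [0.07, 3.14], [-2.87, 2.87]. Speed limits (rad/s): [2.22, 2.22, 2.79, 3.14, 3.14, 3.14].

INTERFACE

Orientations are given as a rotation vector (axis times angle).
In Python, from cell import sensors, imaging, job gives the robot as it stands.
- The arm moves only by the tool servo_tool, never from a script. Its argument "plan" is text: rows parted by semicolons, each of 5 numbers parted by spaces: the closure, from 0 (fully open) to 1 (shut), then the shift along the tool's x, y, z in cm, then the turn about the tool's x in degrees. A call has exactly 5 rows; each row shifts and turns the commanded pose from where the row before left it, along the tool's axes as they then stand; what a row does not reach is not made up. A row lasts 1/10 s, in which the tool goes at most 50 mm and 8.59 degrees, less where a joint would pass 70% of its speed; a pose out of reach is approached as far as the arm can. A call is refused whole if a number of a shift passes 5 or a number of a turn 8.59, either way. A call with a gripper value outside its range is refused whole. The fingers move at their own pace and stop on an object; "force" is the grip in N (left out, the last holds). Time passes only in rows, so rows that do not move let the fingers close, or fill a call up. It gives the time, the measured TCP pose, the force and the opening at its end, in the units of the state.
- sensors.observe(): the state, without advancing time (a new reading comes with each control period).
- imaging.camera(name): name is "scene" or "side" or "wrist"; returns a dict with "pixels" (384x512x3 uint8, blue, green, red), "range_z" (384x512 float32, m along the optical axis (not along the pixel's ray), 0 where there is no reading), "fx", "fy", "cx", "cy" (pixels), "camera_from_world" (4x4, takes a point from world to camera coordinates); the wrist camera has in their place "tool_from_camera" (4x4, takes a point from camera to tool coordinates, whose origin is the TCP and whose axes are the tool frame's). Camera axes: x right, y down, z forward; pixel columns grow to the right and rows downward; lengths in m; the calibration is good to about 2 mm. A picture is of the moment at which its call begins: read the wrist's pose just before it.
- job.hand_in(): hands the job in, once; it reports no verdict.
The state is a dict: "clock": time; "joints": joint angles; "joint_velocities": joint speeds; "effort": joint torques, N m; "position": TCP position; "tool_rot": TCP orientation; "force": force on the tool from outside, world axes, zero at the start; "torque": the same for the moment, N m; "finger_gap": opening from 0.0 (shut) to 1.0 (fully open).
Only numpy, scipy, OpenCV 4.12 (cv2) and the standard library are available. Lean on these libraries where they do the work, as an engineer would, in place of code of your own. Each camera call takes 0.05 s, during which the arm holds its last target.

## Working session

There is one attempt and no reset: what is moved stays moved. The work goes in short steps, Python scripts to look and compute and a tool call to move; the robot and the scene stay as the last step left them, time stands still between calls to the robot, and variables do not carry over. Pictures are saved under pics/ and viewed, and the job is handed in when it is done.

Besides the shell and the picture viewer there is one more tool, called after ">>>" as name(argument=value, ...) on one line, values as JSON. servo_tool: Moves the arm, as the interface text tells. Its arguments: {"type":"object","properties":{"plan":{"type":"string"},"force":{"type":"number"}},"required":["plan"]}

```bash
ls; mkdir -p pics; python3 - <<'E'
from cell import sensors, imaging, job
import cv2,numpy as np,pickle
s=sensors.observe();print(s)
for n in ["scene","side","wrist"]:
    c=imaging.camera(n);cv2.imwrite(f"pics/{n}0.png",c["pixels"]);pickle.dump(c,open(f"{n}0.pkl","wb"))
    print(n,c["fx"],c["fy"],c["cx"],c["cy"],np.round(c.get("camera_from_world",c.get("tool_from_camera")),4).tolist())
E
```

```text
pics
{'clock': 0.0, 'joints': array([-1.24358653e+00,  3.51226692e-01,  1.65239334e+00,  1.07200788e-05,
        1.13910162e+00, -8.45869529e-02]), 'joint_velocities': array([ 0.0010742 ,  0.00037914, -0.00192376,  0.00053511,  0.00042035,
       -0.0002717 ]), 'effort': array([ 6.28236357e-04, -5.06103659e+01, -2.91399962e+01, -5.76976231e-05,
        4.48757797e-03, -2.88712704e-05]), 'position': array([ 0.22007162, -0.50370749,  0.23077534]), 'tool_rot': array([ 0.90144101,  1.37722992, -0.90028367]), 'force': array([ 1.17531557,  0.78170958, -0.07874064]), 'torque': array([ 0.00742348,  0.03327383, -0.04281127]), 'finger_gap': 0.9996845007222604}
scene 375.4199046114356 375.4199046114356 253.79496777579044 190.25549871652242 [[0.8108, 0.5854, 0.0018, -0.4804], [0.3626, -0.4998, -0.7866, -0.1092], [-0.4596, 0.6384, -0.6174, 1.3775], [0.0, 0.0, 0.0, 1.0]]
side 471.6301149816742 471.6301149816742 243.14743916589686 181.93631809352308 [[0.9877, -0.1552, 0.0174, -0.5494], [-0.0701, -0.54, -0.8387, 0.1346], [0.1396, 0.8272, -0.5443, 1.6282], [0.0, 0.0, 0.0, 1.0]]
wrist 316.29209460128544 316.29209460128544 256.9595343538934 192.2670896319863 [[0.0002, -0.2927, 0.9562, -0.1432], [-0.0007, -0.9562, -0.2927, 0.075], [1.0, -0.0006, -0.0003, 0.0008], [0.0, 0.0, 0.0, 1.0]]
```

View pics/scene0.png

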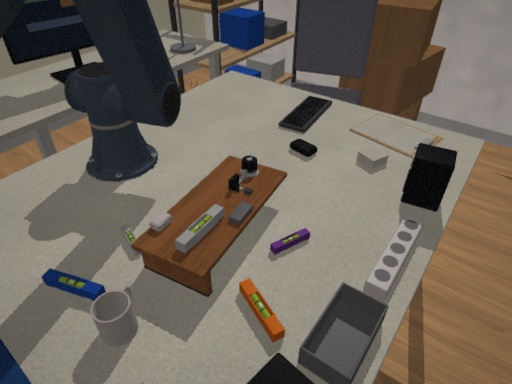

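View pics/side0.png

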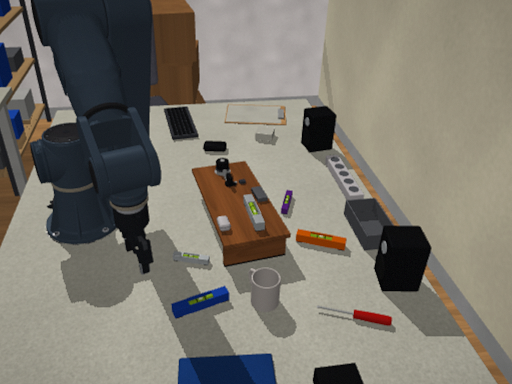

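View pics/wrist0.png

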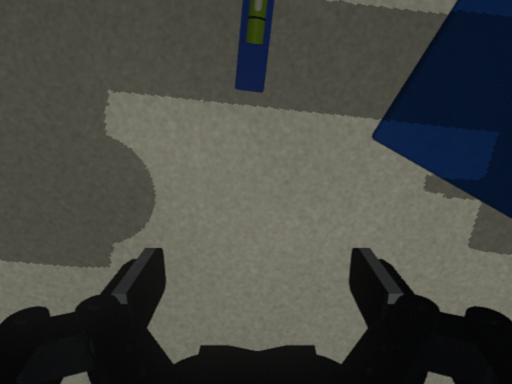

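Level candidates in the scene view: the silver one on the riser (200,228), a small silver one on the desk (130,237), blue (73,284), orange (261,308) and purple (290,241). The large silver one on the riser fits the description. The knob is at about (234,182) and the wheel at about (249,164). Next I'll crop and measure these.

```bash
cat > h.py <<'E'
import numpy as np,cv2,pickle
from scipy.spatial.transform import Rotation as R
def cloud(c,pose=None):
    z=c["range_z"].astype(float);v,u=np.mgrid[:384,:512]
    P=np.stack([(u-c["cx"])/c["fx"]*z,(v-c["cy"])/c["fy"]*z,z],-1)
    if "camera_from_world" in c: M=np.linalg.inv(c["camera_from_world"])
    else:
        T=np.eye(4);T[:3,:3]=R.from_rotvec(pose["tool_rot"]).as_matrix();T[:3,3]=pose["position"];M=T@c["tool_from_camera"]
    W=P@M[:3,:3].T+M[:3,3];W[z==0]=np.nan
    return W
def project(c,X,pose=None):
    X=np.atleast_2d(X)
    if "camera_from_world" in c: M=c["camera_from_world"]
    else:
        T=np.eye(4);T[:3,:3]=R.from_rotvec(pose["tool_rot"]).as_matrix();T[:3,3]=pose["position"];M=np.linalg.inv(T@c["tool_from_camera"])
    p=X@M[:3,:3].T+M[:3,3];return np.stack([p[:,0]/p[:,2]*c["fx"]+c["cx"],p[:,1]/p[:,2]*c["fy"]+c["cy"]],-1)
E
python3 - <<'E'
from h import *
for n in ["scene","side"]:
    c=pickle.load(open(n+"0.pkl","rb"));W=cloud(c)
    im=c["pixels"]
    m=(W[...,2]>.06)&(W[...,2]<.12)
    hsv=cv2.cvtColor(im,cv2.COLOR_BGR2HSV)
    wood=m&(hsv[...,0]<18)&(hsv[...,1]>120)&(W[...,2]>.075)
    pts=W[wood]; pts=pts[(pts[:,0]>.2)&(pts[:,0]<.9)&(np.abs(pts[:,1])<.5)]
    A=np.c_[pts[:,:2],np.ones(len(pts))]
    for _ in range(5):
        k=np.linalg.lstsq(A,pts[:,2],rcond=None)[0];r=pts[:,2]-A@k;kp=abs(r)<.004;A=A[kp];pts=pts[kp]
    rect=cv2.minAreaRect((pts[:,:2]*1000).astype(np.float32))
    print(n,len(pts),k,rect,cv2.boxPoints(rect).tolist())
    for uv in [(200,228),(234,182),(249,164),(240,212),(160,220)] if n=="scene" else [(254,210),(229,181),(222,164),(224,224)]:
        print(uv,np.round(W[uv[1],uv[0]],4))
c=pickle.load(open("scene0.pkl","rb"))["pixels"][140:300,120:300]
d=pickle.load(open("side0.pkl","rb"))["pixels"][140:270,170:310]
cv2.imwrite("pics/cr1.png",cv2.resize(c,None,fx=3.7,fy=3.7,interpolation=2))
cv2.imwrite("pics/cr2.png",cv2.resize(d,None,fx=4,fy=4,interpolation=2))
E
```

```text
scene 6463 [ 0.00154036 -0.02029281  0.09296371] ((519.4117431640625, -66.89997863769531), (209.1317901611328, 471.1585388183594), 8.2049560546875) [[382.2956237792969, 151.3448028564453], [449.53680419921875, -314.99090576171875], [656.52783203125, -285.144775390625], [589.2866821289062, 181.19094848632812]]
(200, 228) [ 0.5703 -0.1928  0.1299]
(234, 182) [0.5114 0.0148 0.1176]
(249, 164) [0.5049 0.0964 0.1327]
(240, 212) [ 0.6001 -0.0727  0.1113]
(160, 220) [ 0.4631 -0.2248  0.1222]
side 3479 [ 0.0042529  -0.01697899  0.09564974] ((517.9786376953125, -70.64422607421875), (206.90113830566406, 471.6160583496094), 8.1716947555542) [[382.06072998046875, 148.06509399414062], [449.09619140625, -318.762451171875], [653.8965454101562, -289.3535461425781], [586.861083984375, 177.4739990234375]]
(254, 210) [ 0.5587 -0.1887  0.1303]
(229, 181) [ 0.5044 -0.0006  0.1226]
(222, 164) [0.4916 0.0961 0.1347]
(224, 224) [ 0.4578 -0.2393  0.1246]
```

View pics/cr1.png

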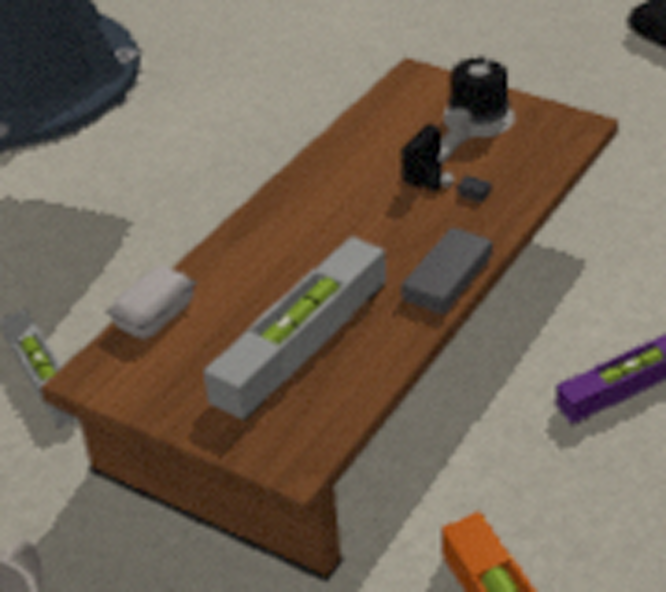

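View pics/cr2.png

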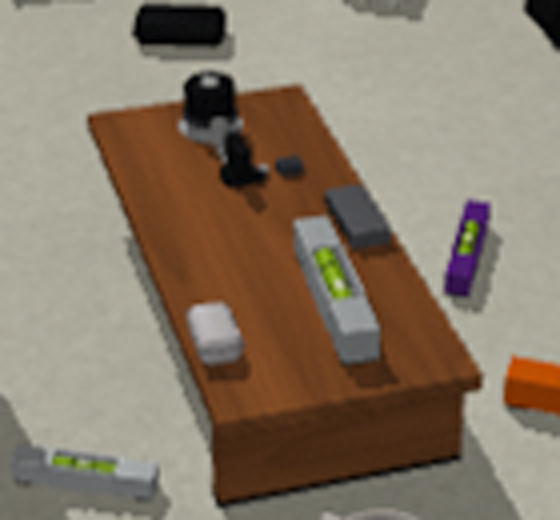

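```bash
cat >> h.py <<'E'
def rel(target,yaw_axis=None):
    from cell import sensors
    s=sensors.observe();M=R.from_rotvec(s["tool_rot"]).as_matrix()
    print("t",s["clock"],"pos",np.round(s["position"],4),"j",np.round(s["joints"],3),"F",np.round(s["force"],2),"gap",round(s["finger_gap"],3))
    print("axes x",np.round(M[:,0],3),"y",np.round(M[:,1],3),"z",np.round(M[:,2],3))
    print("shift cm",np.round(M.T@(np.array(target)-s["position"])*100,2))
    if yaw_axis is not None:
        t=M.T@np.array([*yaw_axis,0]);a=np.degrees(np.arctan2(-t[1],t[2]));print("turn deg to put tool z on axis",a,"or",a+180 if a<0 else a-180)
    return s
E
python3 -c "
from h import *
rel([.507,.015,.235],[.9898,.1427])"
```

```text
t 0.15 pos [ 0.2201 -0.5038  0.2309] j [-1.244  0.351  1.652  0.     1.139 -0.085] F [-0.09  0.75  0.07] gap 1.0
axes x [-0.     0.001 -1.   ] y [0.916 0.4   0.   ] z [ 0.4   -0.916 -0.001]
shift cm [ -0.38  47.06 -36.06]
turn deg to put tool z on axis -74.6104266815996 or 105.3895733184004
```

>>> servo_tool(plan="0 0 3.9 -3.0 0;0 0 3.9 -3.0 0;0 0 3.9 -3.0 0;0 0 3.9 -3.0 0;0 0 3.9 -3.0 0")

```text
clock: 0.65
position: [0.3393, -0.2867, 0.2312]
tool_rot: [0.901, 1.376, -0.901]
force: [1.9, 0.6, 0.1]
finger_gap: 1.001
```

>>> servo_tool(plan="0 0 3.9 -3.0 0;0 0 3.9 -3.0 0;0 0 3.9 -3.0 0;0 0 3.9 -3.0 0;0 0 3.5 -2.7 0")

```text
clock: 1.15
position: [0.4556, -0.0751, 0.2313]
tool_rot: [0.9, 1.376, -0.9]
force: [0.5, 0.2, 0.8]
finger_gap: 1.0
```

>>> servo_tool(plan="0 0 0 0 -8.5;0 0 0 0 -8.5;0 0 0 0 -8.5;0 0 0 0 -8.5;0 0 0 0 -8.5")

```text
clock: 1.65
position: [0.4549, -0.0772, 0.2311]
tool_rot: [0.322, 1.547, -0.322]
force: [-1.0, 0.4, -0.1]
finger_gap: 1.005
```

>>> servo_tool(plan="0 0 0 0 -8.5;0 0 0 0 -8.5;0 0 0 0 -8.5;0 0 0 0 -6.6;0 0 0 0 0")

```text
clock: 2.15
position: [0.4549, -0.0773, 0.2312]
tool_rot: [-0.113, 1.568, 0.114]
force: [0.1, -0.4, 0.2]
finger_gap: 1.002
```

```bash
python3 - <<'E'
from h import *
from cell import imaging
s=rel([.507,.015,.235],[.9898,.1427])
c=imaging.camera("wrist");pickle.dump((c,s),open("w1.pkl","wb"))
im=c["pixels"].copy()
W=cloud(c,s)
for n,p in dict(lock=[.5066,.0148,.1325],foot=[.493,.109,.134]).items():
    uv=project(c,p,s)[0];print(n,uv);cv2.drawMarker(im,tuple(int(i) for i in uv),(0,0,255),0,12)
cv2.imwrite("pics/w1.png",im)
E
```

```text
t 2.15 pos [ 0.4549 -0.0773  0.2312] j [-0.269  0.189  1.87   0.     1.083 -0.414] F [ 0.06 -0.41  0.18] gap 1.002
axes x [-0.  0. -1.] y [-0.144  0.99   0.   ] z [ 0.99   0.144 -0.   ]
shift cm [-0.38  8.38  6.48]
turn deg to put tool z on axis 0.08309111263171275 or -179.9169088873683
lock [345.46131442  81.3990472 ]
foot [358.57130531 -78.75236229]
```

View pics/w1.png

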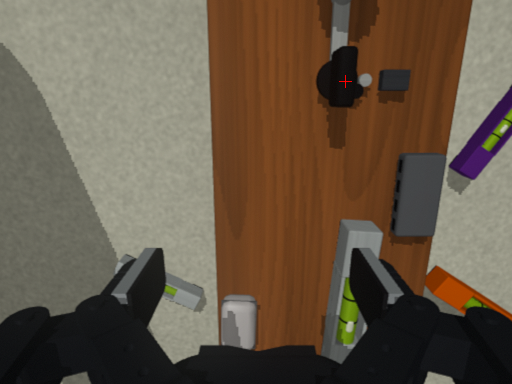

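The wrist view shows the bar knob at (344,76), matching my prediction to about 2 mm. The bar's top is aligned with the board's y axis. The brake arm runs up to the wheel and the plunger housing is at (394,80). I'll refine this with depth and the other views.

```bash
python3 - <<'E'
from h import *
c,s=pickle.load(open("w1.pkl","rb"));
o=np.array([.548,-.272,0]);Y=np.array([-.1427,.9898,0]);X=np.array([.9898,.1427,0])
def an(W,tag):
    d=W-o;bx=d@X;by=d@Y;z=W[...,2]
    m=(abs(bx)<.05)&(by>.25)&(by<.33)&(z>.118)&(z<.15)
    if m.any(): print(tag,"bar",m.sum(),"bx",np.round(np.nanpercentile(bx[m],[2,50,98]),4),"by",np.round(np.nanpercentile(by[m],[2,50,98]),4),"z",np.round(np.nanpercentile(z[m],[50,95,100]),4))
    m=(abs(bx)<.05)&(by>.34)&(by<.43)&(z>.122)&(z<.15)
    if m.any(): print(tag,"wheel",m.sum(),"bx",np.round(np.nanpercentile(bx[m],[2,50,98]),4),"by",np.round(np.nanpercentile(by[m],[2,50,98]),4),"z",np.round(np.nanpercentile(z[m],[50,95,100]),4))
    m=(abs(bx)<.09)&(by>.26)&(by<.33)&(z>.08)&(z<.1)
    print(tag,"board z there",np.round(np.nanmedian(z[m]),4))
    m=(z>.08)&(z<.102)&(by>.1)&(by<.3)&(abs(bx)<.15)
    print("board bx range",np.round(np.nanpercentile(bx[m],[.5,99.5]),4))
an(cloud(c,s),"wrist")
for n in ["scene","side"]: an(cloud(pickle.load(open(n+"0.pkl","rb"))),n)
rel(o+X*0+Y*.29+[0,0,.2])
E
```

```text
wrist bar 1358 bx [-0.0068 -0.0017  0.0064] by [0.2733 0.2935 0.3127] z [0.1323 0.1338 0.1354]
wrist board z there 0.0948
board bx range [-0.1038  0.1023]
scene bar 78 bx [-0.0066  0.0027  0.0074] by [0.2705 0.286  0.3112] z [0.1292 0.1323 0.1336]
scene wheel 157 bx [-0.0212  0.0032  0.0225] by [0.365  0.3795 0.4049] z [0.136  0.1386 0.1414]
scene board z there 0.0936
board bx range [-0.1029  0.1049]
side bar 46 bx [-0.005   0.0004  0.0073] by [0.2682 0.2861 0.3119] z [0.1326 0.1375 0.1393]
side wheel 119 bx [-0.0194 -0.0009  0.022 ] by [0.3593 0.3782 0.406 ] z [0.1389 0.1443 0.1458]
side board z there 0.0972
board bx range [-0.103   0.1054]
t 2.2 pos [ 0.4549 -0.0773  0.2312] j [-0.269  0.189  1.87  -0.     1.083 -0.41 ] F [ 0.38 -0.02  0.57] gap 1.004
axes x [-0.  0. -1.] y [-0.14  0.99  0.  ] z [ 0.99  0.14 -0.  ]
shift cm [3.11 8.42 6.42]
```

>>> servo_tool(plan="0 0 4.3 2.3 0;0 0 4.2 2.3 0;0 0 0 1.8 0;0 3.5 0 0 0;0 3.5 0 0 0")

```text
clock: 2.7
position: [0.507, 0.0164, 0.1608]
tool_rot: [-0.11, 1.566, 0.11]
force: [0.6, -0.4, -0.1]
finger_gap: 1.0
```

```bash
python3 - <<'E'
from h import *
from cell import imaging
s=rel([.5063,.0167,.108],[.9898,.1427])
c=imaging.camera("wrist");cv2.imwrite("pics/w2.png",c["pixels"])
c=imaging.camera("scene");cv2.imwrite("pics/s2.png",cv2.resize(c["pixels"][100:230,170:320],None,fx=4,fy=4))
E
```

```text
t 2.7 pos [0.507  0.0164 0.1608] j [-0.059  0.363  1.832 -0.     0.945 -0.2  ] F [ 0.6  -0.37 -0.15] gap 1.0
axes x [ 0.002 -0.    -1.   ] y [-0.14  0.99 -0.  ] z [0.99  0.14  0.002]
shift cm [ 5.28  0.04 -0.07]
turn deg to put tool z on axis -0.17584573958713465 or 179.82415426041285
```

View pics/w2.png

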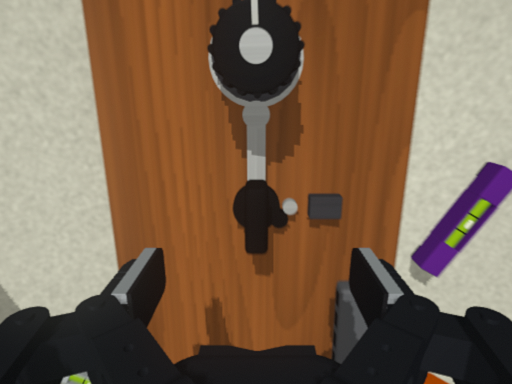

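View pics/s2.png

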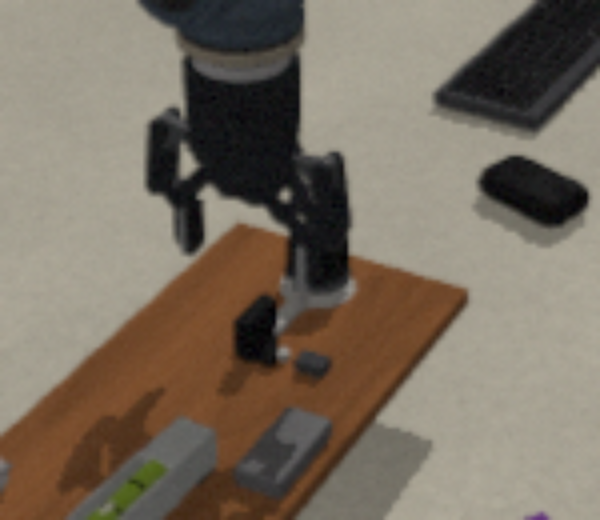

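Bar, arm and wheel all lie on column 257, the tool's mid line, so the tool is centred. Descending and gripping.

>>> servo_tool(plan="0 2.7 0 0 0;0 2.5 0 0 0;0.5 0 0 0 0;1 0 0 0 0;1 0 0 0 0", force=40)

```text
clock: 3.3
position: [0.5073, 0.0158, 0.1112]
tool_rot: [-0.112, 1.565, 0.111]
force: [0.3, -0.4, -0.0]
finger_gap: 0.519
```

>>> servo_tool(plan="1 0 0 0 0;1 0 0 0 0;1 0 0 0 0;1 0 0 0 0;1 0 0 0 0")

```text
clock: 3.8
position: [0.5067, 0.0159, 0.1103]
tool_rot: [-0.112, 1.567, 0.112]
force: [-1.8, 0.1, 6.5]
finger_gap: 0.156
```

```bash
python3 - <<'E'
from h import *
from cell import imaging
s=rel([.5063,.0167,.108],[.9898,.1427]);print(s["torque"])
c=imaging.camera("wrist");cv2.imwrite("pics/w3.png",c["pixels"])
E
```

```text
t 3.8 pos [0.5067 0.0159 0.1103] j [-0.06   0.44   1.868 -0.     0.833 -0.203] F [-1.76  0.06  6.46] gap 0.156
axes x [ 0.001 -0.    -1.   ] y [-0.142  0.99  -0.   ] z [0.99  0.142 0.001]
shift cm [ 0.23  0.09 -0.03]
turn deg to put tool z on axis -0.01913124911835489 or 179.98086875088165
[0.01348634 0.38106385 0.06022641]
```

View pics/w3.png

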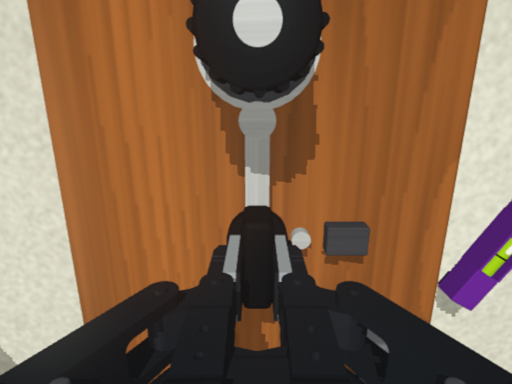

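The fingers hold the bar (gap about 13 mm). Now turning it anticlockwise.

>>> servo_tool(plan="1 0 0 0 -7;1 0 0 0 -7;1 0 0 0 -7;1 0 0 0 -7;1 0 0 0 -7")

```text
clock: 4.35
position: [0.5079, 0.0164, 0.1105]
tool_rot: [-0.593, 1.484, 0.592]
force: [5.8, 5.7, 3.6]
finger_gap: 0.153
```

>>> servo_tool(plan="1 0 0 0 -7;1 0 0 0 -7;1 0 0 0 -7;1 0 0 0 -1;1 0 0 0 0")

```text
clock: 4.85
position: [0.5085, 0.017, 0.1105]
tool_rot: [-0.885, 1.378, 0.883]
force: [9.0, 10.9, 1.8]
finger_gap: 0.153
```

```bash
python3 - <<'E'
from h import *
from cell import imaging
s=rel([.5063,.0167,.108],[.9898,.1427]);print(s["torque"])
c=imaging.camera("wrist");cv2.imwrite("pics/w4.png",c["pixels"])
E
```

```text
t 4.85 pos [0.5085 0.017  0.1105] j [-0.059  0.441  1.866  0.003  0.83  -1.199] F [ 9.03 10.88  1.84] gap 0.153
axes x [ 0.005  0.002 -1.   ] y [-0.908  0.419 -0.004] z [0.419 0.908 0.004]
shift cm [ 0.25  0.18 -0.12]
turn deg to put tool z on axis 57.003229408456484 or -122.99677059154351
[ 1.61117031 -1.06458721 -0.0835137 ]
```

View pics/w4.png

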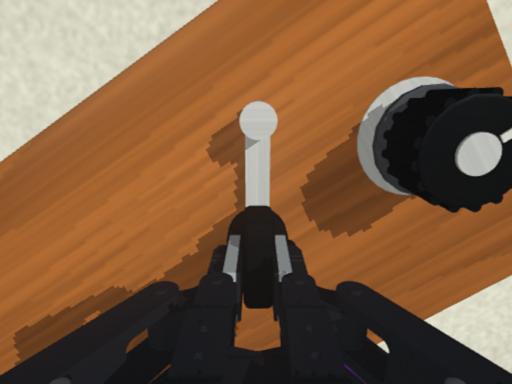

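The arm has swung off the wheel, so the brake is released. Opening the fingers and lifting.

>>> servo_tool(plan="0.6 0 0 0 0;0.5 0 0 0 0;0.5 0 0 0 0;0.4 -3 0 0 0;0.3 -3.5 0 0 0")

```text
clock: 5.4
position: [0.5053, 0.0158, 0.1741]
tool_rot: [-0.883, 1.386, 0.886]
force: [0.8, -0.5, -0.3]
finger_gap: 0.697
```

>>> servo_tool(plan="0 -3 0 0 7;0 0 0 0 8.5;0 0 0 0 8.5;0 0 0 0 8.5;0 0 0 0 8.5")

```text
clock: 5.9
position: [0.506, 0.0158, 0.2043]
tool_rot: [-0.326, 1.546, 0.326]
force: [0.5, 0.9, 1.1]
finger_gap: 0.999
```

```bash
python3 - <<'E'
from h import *
from cell import imaging
s=rel([.493,.109,.14],[.9898,.1427]);print(s["torque"])
c=imaging.camera("wrist");cv2.imwrite("pics/w5.png",c["pixels"]);pickle.dump((c,s),open("w5.pkl","wb"))
W=cloud(c,s)
o=np.array([.548,-.272,0]);Y=np.array([-.1427,.9898,0]);X=np.array([.9898,.1427,0])
d=W-o;bx=d@X;by=d@Y;z=W[...,2]
m=(abs(bx)<.05)&(by>.34)&(by<.43)&(z>.12)&(z<.16)
print(m.sum(),np.nanpercentile(z[m],[10,50,90,100]))
m&=z>np.nanpercentile(z[m],60)-.004
print("wheel",np.nanpercentile(bx[m],[1,99]),np.nanpercentile(by[m],[1,99]))
print(cv2.minEnclosingCircle((W[m][:,:2]*1000).astype(np.float32)))
E
```

```text
t 5.9 pos [0.506  0.0158 0.2043] j [-0.061  0.304  1.792 -0.     1.047 -0.477] F [0.54 0.92 1.09] gap 0.999
axes x [-0. -0. -1.] y [-0.404  0.915  0.   ] z [ 0.915  0.404 -0.   ]
shift cm [6.43 9.05 2.58]
turn deg to put tool z on axis 15.627917159611648 or -164.37208284038834
[ 0.0085664  -0.05260399 -0.07223843]
4561 [0.13739336 0.13861752 0.13993219 0.142004  ]
wheel [-0.02061371  0.02154838] [0.36690556 0.40897014]
((493.338623046875, 112.06214141845703), 23.76674461364746)
```

View pics/w5.png

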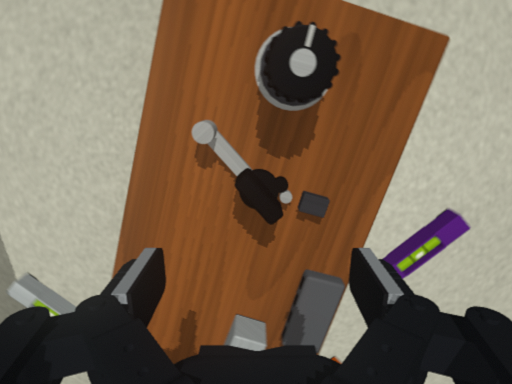

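The released arm's post is at (204,132), well clear of the wheel at (302,62). The wheel's centre is at about (0.493,0.1115), top 0.1385. Moving over it and gripping.

>>> servo_tool(plan="0 0 4.7 1.4 0;0 0 4.6 1.3 0;0 0 0 0 0;0 3 0 0 0;0 2 0 0 0", force=50)

```text
clock: 6.45
position: [0.4924, 0.1117, 0.1533]
tool_rot: [-0.334, 1.545, 0.334]
force: [0.2, -0.3, 1.1]
finger_gap: 0.996
```

```bash
python3 - <<'E'
from h import *
from cell import imaging
s=rel([.493,.1115,.108],[.9898,.1427])
c=imaging.camera("wrist");cv2.imwrite("pics/w6.png",c["pixels"])
W=cloud(c,s);z=W[...,2];m=(np.hypot(W[...,0]-.493,W[...,1]-.1115)<.04)&(z>.135)&(z<.16);print(m.sum(),cv2.minEnclosingCircle((W[m][:,:2]*1000).astype(np.float32)) if m.any() else 0)
E
```

```text
t 6.45 pos [0.4924 0.1117 0.1533] j [ 0.131  0.371  1.842 -0.     0.929 -0.295] F [ 0.16 -0.29  1.08] gap 0.996
axes x [-0. -0. -1.] y [-0.413  0.911 -0.   ] z [ 0.911  0.413 -0.   ]
shift cm [ 4.53 -0.04  0.05]
turn deg to put tool z on axis 16.19447916117513 or -163.80552083882486
4934 ((492.8859558105469, 112.2412338256836), 23.693525314331055)
```

View pics/w6.png

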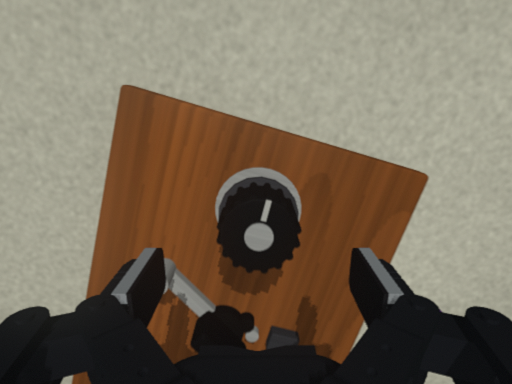

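The wheel is centred between the fingers (column 259). Descending and closing.

>>> servo_tool(plan="0 2.3 0 0 0;0 2.2 0 0 0;0.4 0 0 0 0;1 0 0 0 0;1 0 0 0 0")

```text
clock: 7.0
position: [0.4935, 0.1117, 0.1106]
tool_rot: [-0.332, 1.544, 0.331]
force: [-1.0, -0.5, 0.8]
finger_gap: 0.515
```

>>> servo_tool(plan="1 0 0 0 0;1 0 0 0 0;1 0 0 0 7;1 0 0 0 7;1 0 0 0 7")

```text
clock: 7.5
position: [0.4934, 0.1114, 0.1109]
tool_rot: [-0.041, 1.569, 0.04]
force: [-3.2, -5.8, 6.2]
finger_gap: 0.498
```

```bash
python3 - <<'E'
from h import *
from cell import imaging
s=rel([.493,.1115,.108],[.9898,.1427]);print(s["torque"])
c=imaging.camera("wrist");cv2.imwrite("pics/w7.png",c["pixels"])
c=imaging.camera("side");cv2.imwrite("pics/s7.png",cv2.resize(c["pixels"][170:250,190:310],None,fx=6,fy=6,interpolation=2))
E
```

```text
t 7.5 pos [0.4934 0.1114 0.1109] j [ 1.310e-01  4.370e-01  1.871e+00 -1.000e-03  8.320e-01  7.900e-02] F [-3.17 -5.8   6.24] gap 0.498
axes x [ 0.002 -0.001 -1.   ] y [-0.052  0.999 -0.001] z [0.999 0.052 0.002]
shift cm [ 0.29  0.01 -0.04]
turn deg to put tool z on axis -5.2364394391299385 or 174.76356056087008
[-0.73696449  0.16359042  0.13434229]
```

View pics/w7.png

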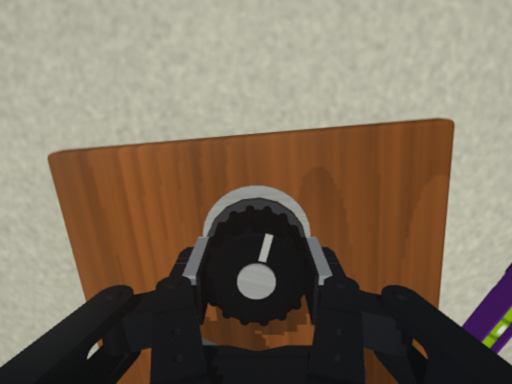

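View pics/s7.png

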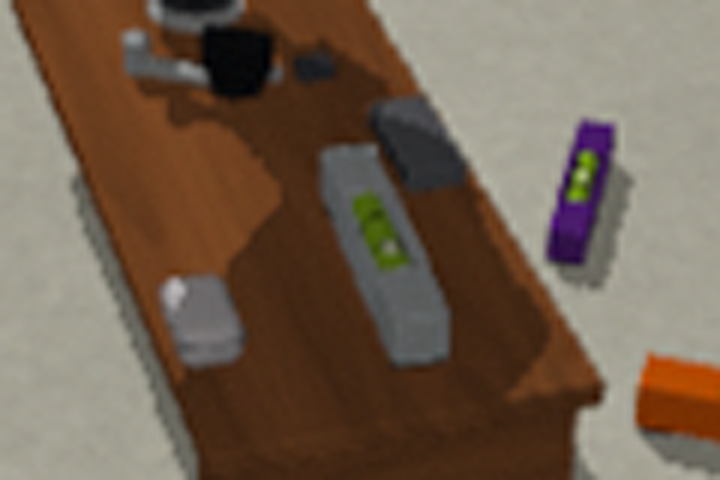

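The wheel's marker turns with the gripper. Continuing clockwise.

>>> servo_tool(plan="1 0 0 0 7;1 0 0 0 7;1 0 0 0 7;1 0 0 0 7;1 0 0 0 7")

```text
clock: 8.1
position: [0.4932, 0.1109, 0.1109]
tool_rot: [0.437, 1.524, -0.439]
force: [-4.8, -8.3, 8.3]
finger_gap: 0.5
```

>>> servo_tool(plan="1 0 0 0 7;1 0 0 0 7;1 0 0 0 7;1 0 0 0 0;1 0 0 0 0")

```text
clock: 8.6
position: [0.4929, 0.1107, 0.1109]
tool_rot: [0.717, 1.447, -0.719]
force: [-5.0, -11.0, 8.3]
finger_gap: 0.499
```

```bash
cat > look.py <<'E'
from h import *
from cell import imaging
import sys
def look(tag):
    s=rel([.493,.1115,.108],[.9898,.1427])
    a=imaging.camera("scene");pickle.dump(a,open(f"sc{tag}.pkl","wb"));b=imaging.camera("side");pickle.dump(b,open(f"si{tag}.pkl","wb"));w=imaging.camera("wrist")
    A=cv2.resize(a["pixels"][190:265,165:240],(400,400),interpolation=2);B=cv2.resize(b["pixels"][185:240,230:285],(400,400),interpolation=2)
    cv2.imwrite(f"pics/l{tag}.png",np.hstack([A,B]));cv2.imwrite(f"pics/lw{tag}.png",w["pixels"])
    for n,c in(("scene",a),("side",b)):
        im=c["pixels"];W=cloud(c);hsv=cv2.cvtColor(im,cv2.COLOR_BGR2HSV)
        o=np.array([.548,-.272,0]);Y=np.array([-.1427,.9898,0]);X=np.array([.9898,.1427,0]);d=W-o;bx=d@X;by=d@Y
        z=W[...,2];wood=(hsv[...,0]<18)&(hsv[...,1]>110)&(abs(z-.095)<.02)&(abs(bx)<.1)&(by>-.025)&(by<.43)
        p=np.c_[bx[wood],by[wood]];zz=z[wood];Q=np.c_[p,np.ones(len(p))]
        for _ in range(6):
            k=np.linalg.lstsq(Q,zz,rcond=None)[0];r=zz-Q@k;kp=abs(r)<.004;Q=Q[kp];zz=zz[kp]
        print(n,"tilt by",k[1],"bx",k[0],"z0",k[2],len(zz))
if __name__=="__main__": look(sys.argv[1])
E
python3 look.py 1
```

```text
t 8.6 pos [0.4929 0.1107 0.1109] j [ 0.13   0.437  1.871 -0.003  0.833  1.052] F [ -5.04 -11.     8.29] gap 0.499
axes x [ 0.001 -0.002 -1.   ] y [ 0.796  0.605 -0.001] z [ 0.605 -0.796  0.002]
shift cm [ 0.29  0.06 -0.06]
turn deg to put tool z on axis -60.95493439837193 or 119.04506560162807
scene tilt by -0.007121666252567993 bx -1.4056458023560603e-05 z0 0.09947036278743453 6004
side tilt by -0.0042736654270883745 bx 0.0007867443471256556 z0 0.10272252277326334 3272
```

View pics/l1.png

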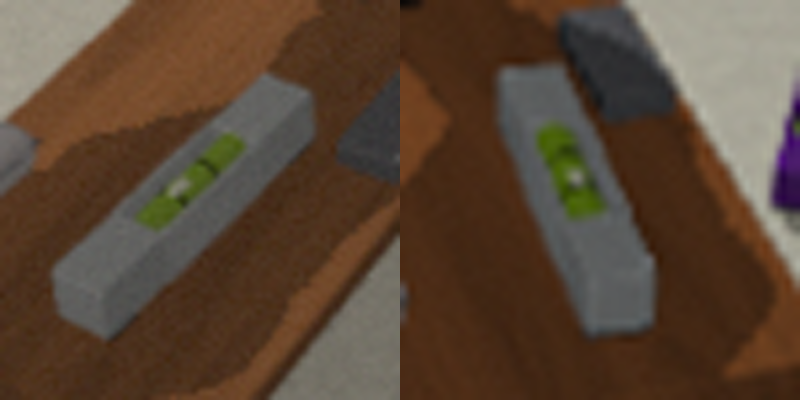

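View pics/lw1.png

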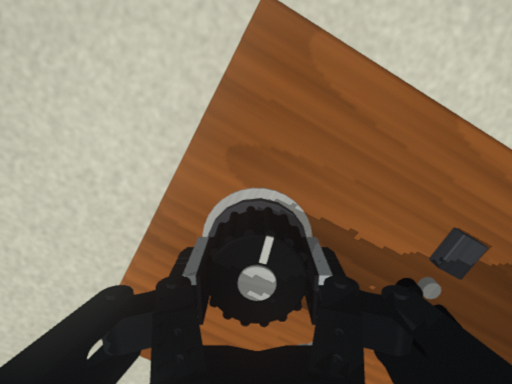

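>>> servo_tool(plan="1 0 0 0 7;1 0 0 0 7;1 0 0 0 7;1 0 0 0 7;1 0 0 0 7")

```text
clock: 9.25
position: [0.4926, 0.1106, 0.1109]
tool_rot: [1.182, 1.224, -1.185]
force: [-7.6, -10.5, 10.9]
finger_gap: 0.496
```

>>> servo_tool(plan="1 0 0 0 0;1 0 0 0 0;1 0 0 0 0;1 0 0 0 0;1 0 0 0 0")

```text
clock: 9.75
position: [0.4926, 0.1106, 0.1109]
tool_rot: [1.178, 1.226, -1.181]
force: [-7.3, -10.9, 10.8]
finger_gap: 0.497
```

```bash
python3 look.py 2
```

```text
t 9.75 pos [0.4926 0.1106 0.1109] j [ 0.13   0.437  1.871 -0.003  0.834  1.663] F [ -7.25 -10.91  10.76] gap 0.497
axes x [-0.    -0.002 -1.   ] y [ 0.999  0.039 -0.   ] z [ 0.039 -0.999  0.002]
shift cm [ 0.29  0.04 -0.09]
turn deg to put tool z on axis -95.94247590736843 or 84.05752409263157
scene tilt by -0.0010010853367639766 bx -0.0005076659716896854 z0 0.0994385412843923 5992
side tilt by 0.0010726890057165678 bx 0.0008617408961284303 z0 0.10280468036687378 3293
```

View pics/l2.png

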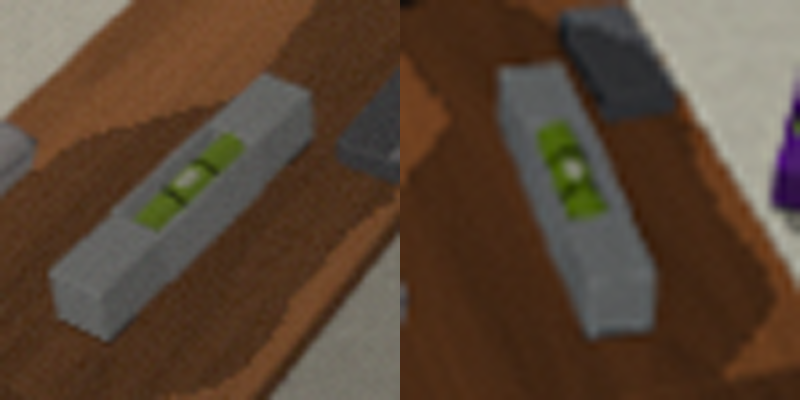

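The bubble now sits between the lines: in the scene crop it is at (187,179) with lines at (172,195) and (204,163). Releasing the wheel and lifting.

>>> servo_tool(plan="0.4 0 0 0 0;0.3 0 0 0 0;0.3 0 0 0 0;0.3 -3 0 0 0;0.3 -4 0 0 0")

```text
clock: 10.4
position: [0.4918, 0.1118, 0.179]
tool_rot: [1.179, 1.23, -1.183]
force: [1.5, -0.7, -0.1]
finger_gap: 0.698
```

```bash
python3 look.py 3; python3 - <<'E'
from h import *
from cell import sensors
rel([.5,-.1,.25],[.9898,.1427])
o=np.array([.548,-.272,0]);Y=np.array([-.1427,.9898,0]);X=np.array([.9898,.1427,0])
for n in["sc3","si3"]:
    W=cloud(pickle.load(open(n+".pkl","rb")));d=W-o;bx=d@X;by=d@Y;z=W[...,2]
    m=(z>.122)&(z<.142)&(by>-.02)&(by<.2)&(bx>-.05)&(bx<.09)
    p=(W[m][:,:2]*1000).astype(np.float32);r=cv2.minAreaRect(p);print(n,m.sum(),r,np.nanmedian(z[m]))
E
```

```text
t 10.4 pos [0.4918 0.1118 0.179 ] j [0.131 0.335 1.819 0.    0.991 1.663] F [ 1.49 -0.66 -0.12] gap 0.698
axes x [-0.003 -0.    -1.   ] y [ 0.999  0.039 -0.003] z [ 0.039 -0.999  0.   ]
shift cm [7.1  0.14 0.03]
turn deg to put tool z on axis -95.99626185368366 or 84.00373814631634
scene tilt by -0.0009323878978557271 bx -0.0001362444714889325 z0 0.0994481253394454 6024
side tilt by 0.0018126284003661675 bx 0.0012240606575965693 z0 0.1026380641619183 3287
t 10.55 pos [0.494  0.1121 0.1816] j [0.131 0.331 1.817 0.    0.989 1.663] F [-0.06  0.19 -0.82] gap 0.701
axes x [ 0.005  0.001 -1.   ] y [0.999 0.039 0.005] z [ 0.039 -0.999 -0.001]
shift cm [-6.85 -0.19 21.22]
turn deg to put tool z on axis -95.99287995661672 or 84.00712004338328
sc3 671 ((558.1312866210938, -182.75360107421875), (32.42571258544922, 159.7806854248047), 4.576545715332031) 0.13023907681175184
si3 363 ((563.439453125, -161.16650390625), (206.09141540527344, 63.309757232666016), 81.2087631225586) 0.13337807834267457
```

View pics/l3.png

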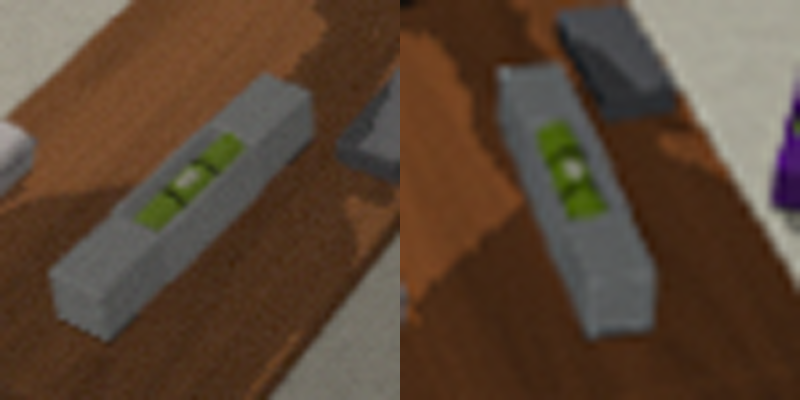

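>>> servo_tool(plan="0.6 -4 0 0 0;1 0 0.7 4.6 0;1 0 0.7 4.6 0;1 0 0.7 4.6 0;1 0 0.7 4.6 0")

```text
clock: 11.05
position: [0.5276, -0.0726, 0.2185]
tool_rot: [1.18, 1.228, -1.181]
force: [-0.1, 0.1, -0.6]
finger_gap: -0.002
```

>>> servo_tool(plan="1 0 0.7 4.6 0;1 0 0.7 4.6 0;1 0 0.6 4.6 0;1 0 0.4 2.4 0;1 0 0 0 -8.5")

```text
clock: 11.55
position: [0.5578, -0.2349, 0.2177]
tool_rot: [1.072, 1.292, -1.073]
force: [-1.0, 0.3, -0.9]
finger_gap: -0.004
```

>>> servo_tool(plan="1 0 0 0 -8.5;1 0 0 0 -8.5;1 0 0 0 -8.5;1 0 0 0 -8.5;1 0 0 0 -8.5")

```text
clock: 12.05
position: [0.5577, -0.2317, 0.2181]
tool_rot: [0.498, 1.514, -0.498]
force: [-0.5, -0.1, 0.8]
finger_gap: -0.003
```

>>> servo_tool(plan="1 0 0 0 -8.5;1 0 0 0 -8.5;1 0 0 0 -8.5;1 0 0 0 -8.5;1 0 0 0 -7")

```text
clock: 12.55
position: [0.5577, -0.2317, 0.2181]
tool_rot: [-0.062, 1.571, 0.063]
force: [-0.5, -0.3, -0.3]
finger_gap: -0.001
```

```bash
python3 - <<'E'
from h import *
from cell import imaging
s=rel([.562,-.238,.133],[.997,.08])
c=imaging.camera("wrist");im=c["pixels"].copy();pickle.dump((c,s),open("w8.pkl","wb"))
for p in ([.562,-.238,.132],[.558,-.183,.132]): cv2.drawMarker(im,tuple(int(i) for i in project(c,p,s)[0]),(0,0,255),0,10)
cv2.imwrite("pics/w8.png",im)
W=cloud(c,s);z=W[...,2];m=(z>.122)&(z<.142)&(np.hypot(W[...,0]-.558,W[...,1]+.183)<.1)&(W[...,0]>.52)&(W[...,0]<.6)
print(m.sum(),np.nanmedian(z[m]),cv2.minAreaRect((W[m][:,:2]*1000).astype(np.float32)))
E
```

```text
t 12.55 pos [ 0.5577 -0.2317  0.2181] j [-0.471  0.462  1.519  0.     1.162 -0.55 ] F [-0.48 -0.25 -0.34] gap -0.001
axes x [-0.001  0.001 -1.   ] y [-0.079  0.997  0.001] z [ 0.997  0.079 -0.001]
shift cm [ 8.51 -0.67  0.39]
turn deg to put tool z on axis -0.041921591767122776 or 179.95807840823286
8721 0.13222174027570838 ((558.191650390625, -180.94451904296875), (30.15501594543457, 159.59095764160156), 4.511898994445801)
```

View pics/w8.png

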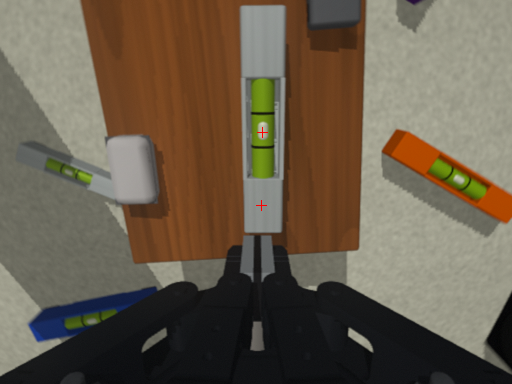

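The wrist view confirms the bubble is centred: it is at (263,130) with lines at rows 110 and 147. The press point (262,205) is on the solid end. Descending.

>>> servo_tool(plan="1 2 -0.5 0.4 0;1 2.5 0 0 0;1 2.5 0 0 0;1 0.8 0 0 0;1 0 0 0 0")

```text
clock: 13.1
position: [0.5618, -0.2363, 0.14]
tool_rot: [-0.055, 1.572, 0.058]
force: [-0.1, 0.4, 0.5]
finger_gap: -0.002
```

```bash
python3 -c "
from h import *
rel([.5626,-.236,.132])"
```

```text
t 13.1 pos [ 0.5618 -0.2363  0.14  ] j [-0.475  0.56   1.57   0.     1.014 -0.546] F [-0.08  0.43  0.45] gap -0.002
axes x [-0.002  0.001 -1.   ] y [-0.072  0.997  0.001] z [ 0.997  0.072 -0.002]
shift cm [0.8  0.02 0.09]
```

>>> servo_tool(plan="1 0.3 0 0 0;1 0.2 0 0 0;1 0.2 0 0 0;1 0.1 0 0 0;1 0 0 0 0")

```text
clock: 13.6
position: [0.5623, -0.2366, 0.1334]
tool_rot: [-0.057, 1.57, 0.057]
force: [0.3, 0.1, -0.2]
finger_gap: -0.001
```

```bash
python3 -c "
from h import *
rel([.5626,-.236,.132])"
```

```text
t 13.6 pos [ 0.5623 -0.2366  0.1334] j [-0.475  0.568  1.575  0.     0.999 -0.548] F [ 0.27  0.12 -0.23] gap -0.001
axes x [ 0. -0. -1.] y [-0.073  0.997 -0.   ] z [0.997 0.073 0.   ]
shift cm [0.14 0.06 0.03]
```

>>> servo_tool(plan="1 0.1 0 0 0;1 0.1 0 0 0;1 0 0 0 0;1 0 0 0 0;1 0 0 0 0")

```text
clock: 14.1
position: [0.5625, -0.2367, 0.1321]
tool_rot: [-0.058, 1.569, 0.057]
force: [-2.8, 0.6, 6.0]
finger_gap: 0.004
```

>>> servo_tool(plan="1 0.1 0 0 0;1 0 0 0 0;1 0 0 0 0;1 0 0 0 0;1 0 0 0 0")

```text
clock: 14.6
position: [0.5626, -0.2367, 0.132]
tool_rot: [-0.058, 1.569, 0.057]
force: [-5.8, 3.0, 15.0]
finger_gap: 0.002
```

>>> servo_tool(plan="1 0 0 0 0;1 0 0 0 0;1 0 0 0 0;1 0 0 0 0;1 0 0 0 0")

```text
clock: 15.1
position: [0.5626, -0.2367, 0.132]
tool_rot: [-0.058, 1.569, 0.057]
force: [-6.6, 2.5, 16.1]
finger_gap: 0.002
```

```bash
python3 look.py 9
```

```text
t 15.1 pos [ 0.5626 -0.2367  0.132 ] j [-0.474  0.57   1.575  0.     0.995 -0.548] F [-6.57  2.5  16.08] gap 0.002
axes x [ 0.001 -0.    -1.   ] y [-0.073  0.997 -0.001] z [0.997 0.073 0.001]
shift cm [ 2.38 35.24 -4.4 ]
turn deg to put tool z on axis -4.007565014106834 or 175.99243498589317
scene tilt by -0.0006923550261737632 bx 0.00015822912508882606 z0 0.09939494406088983 5249
side tilt by 0.001980614940940831 bx -0.0005229312859887274 z0 0.1027063592521881 2995
```

View pics/l9.png

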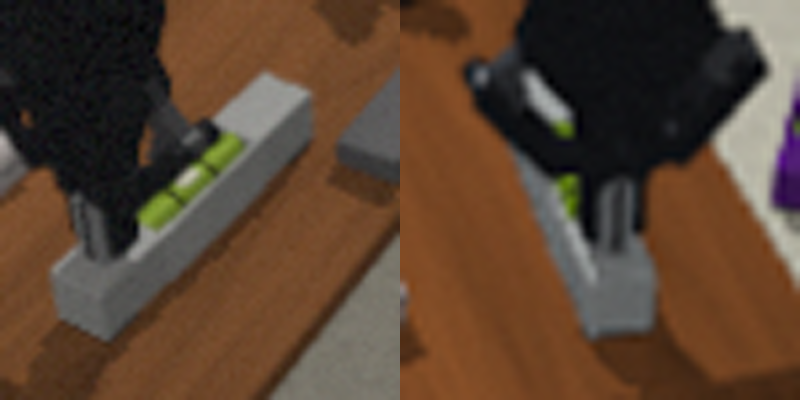

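View pics/lw9.png

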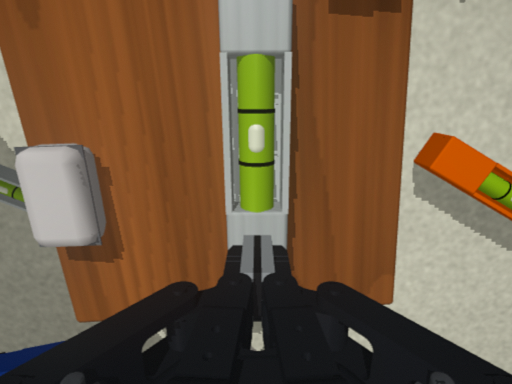

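```bash
python3 - <<'E'
from h import *
c=pickle.load(open("sc9.pkl","rb"))["pixels"][140:270,120:300];cv2.imwrite("pics/f.png",cv2.resize(c,None,fx=4,fy=4,interpolation=2))
rel([.5626,-.236,.132])
E
```

```text
t 15.25 pos [ 0.5626 -0.2367  0.132 ] j [-0.475  0.57   1.575  0.     0.995 -0.548] F [-5.49  3.32 15.56] gap -0.0
axes x [ 0.001 -0.001 -1.   ] y [-0.073  0.997 -0.001] z [0.997 0.073 0.001]
shift cm [0.   0.07 0.  ]
```

View pics/f.png

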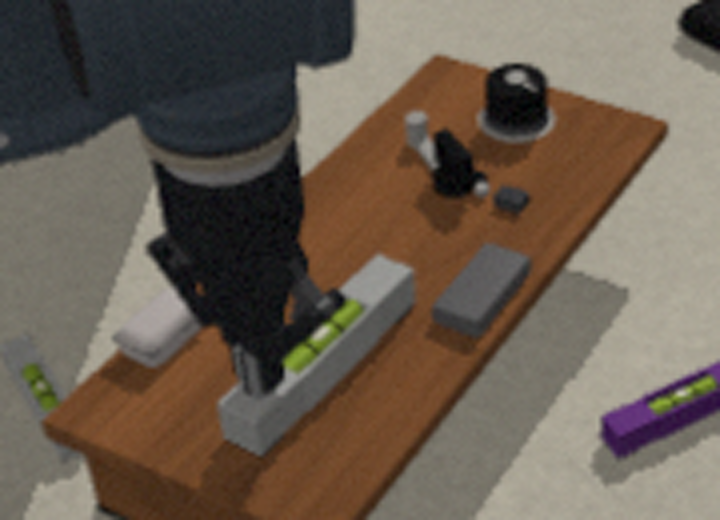

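The brake arm is still swung off, the bubble is centred, the push is a steady 16 N or so, and the bystanders haven't moved. Handing in.

```bash
python3 -c "
from cell import job
print(job.hand_in())"
```

```text
the job is handed in; nothing more can be done
None
```

The riser is levelled and the job is handed in at about 15.3 s, with the fingers still pressing on the spirit level. The hand-in gives no verdict.

I turned the lock knob about 57° anticlockwise to release the brake. I then turned the foot wheel about 119° clockwise (1.9 to 2.1 rad) and pressed the shut fingers on the end-panel end of the large silver level.

**Last checks before handing in:**
- **Bubble:** it lies between the lines, about 1 mm from the middle.
- **Tilt:** the scene camera's plane fit gave -0.0007 rad and the side camera's +0.0020 rad. They disagree by about 0.003 rad, but both are inside the 0.0065 limit.
- **Push:** steady at about 16 N downward, with about 7 N sideways, and the level did not slip.
- **Lock and bystanders:** the brake arm is still swung off the wheel. The hub and case look unmoved in the last picture. The mouse and mug were not in that crop, and the arm went nowhere near them. I did not measure any of these as distances.

The side camera read heights about 3 mm higher than the other cameras. I used the wrist camera's depth wherever contact mattered.

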